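# Release the photometer's locked sample drawer

### The job

The photometer's sample drawer is locked shut. Take the thin steel release rod by its black bar handle from its stand, push it (not the fingers) straight down through the oblong slot in the photometer's top until the hidden latch gives way and the drawer springs out, then hang the rod back in its own stand and let go.

Things in the scene. Friction and masses are not known exactly. Their poses are not given: they have to be found in the camera images.
- rod: Steel shaft 10 mm thick, 90 mm long, with a black bar handle on top, 60 (x) by 20 (y) by 40 mm high; 140 g. Origin: centre of the lower tip; z up the shaft; handle at z 90 to 130 mm. Hangs upright in its stand, tip 5 mm above the bench, any yaw. Not the pestle near by in a like stand (round black knob 62 mm, white shaft 36 mm, too thick for the slot); their places may swap.
- seat (a point): Centre of the 30 mm round through hole in the rod's stand, at the top plate's upper face, 95 mm above the bench; z up, x and y along the plate's edges. The stand is fixed: aluminium plate 90 by 90 by 10 mm on four thin corner posts. The rod's shaft hangs in the hole at any yaw, its handle lying on the plate.
- slot (a point): Centre of slot mouth, 44 (x) by 30 mm (y), z up, in the top (110 mm above bench, 6 mm thick) of the fixed white/grey photometer, 220 (x) by 180 mm, whose centre is 30 mm to +x, 30 mm to -y. Its round 34 mm port is blind. Latch tab under all the slot, 40 mm below the mouth: 3 to 6 N over 20 mm travel, frees the drawer at 9 mm; tip 55 mm below mouth is a good depth, hard stop at 60.
- drawer (a joint): Sample drawer in the photometer's front (+x of the slot's frame, away from the robot), 168 mm wide, 50 mm high: 0 = locked shut, 0.040 m = sprung fully out along +x. Once the latch is pressed its own spring pushes it out within about half a second and it stays out; the latch tab springs back up behind the rod.
Not all that is in view belongs to the job. Leave any purple or turquoise look-alike of the part that bears seat alone. Of the things that look like the rod, the smaller one is meant.

How it is judged:
By the outcome, as a careful person would: the job done as asked, in the order asked, and still so for the second after the job is handed in, with the robot touching nothing.
It also fails if it takes over 54 s, if anything falls off the work surface, if the arm or the gripper's body presses on something with over 40 N, if the wrist force passes 120 N, or if a joint passes its speed limit or range.

### The arm

A 6-joint arm with a two-finger parallel gripper is mounted at the origin on the work surface. World frame = base frame: x ahead of the robot, y to its left, z up, the work surface at z = 0. Lengths are in m, angles in rad, forces in N, time in s.
With the tool pointing down it reaches from about 0.35 to 0.975 m from the base axis. Payload 4.9 kg.
Tool frame: the origin (TCP) lies between the finger pads, 19 mm behind the fingertips; this is the grasp point; z points along the fingers, y is the line along which they close (so a half turn about z gives the same grasp; the last joint's range is limited). The gripper opens to 85 mm and grips with 20 to 120 N. Pads are 22 mm wide; open, the fingers measure 114 mm over their backs; the gripper's body (76 mm by 85 mm) begins 54 mm behind the grasp point. The pads swing forward as they close: fully open they stand 13 mm farther back than shut.
Start: joints at [1.125, 0.053, 1.613, -0, 1.476, -0.119], TCP at [0.201, 0.592, 0.25] pointing down, gripper open.
Joint ranges: [-3.01, 3.01], [-1.01, 2.22], [0.06, 2.58], [-1.02, 4.17], [0.09, 2.62], [-3.14, 3.14]. Speed limits (rad/s): [2.57, 2.57, 3.14, 3.14, 3.14, 3.14].

### API

Orientations are given as a unit quaternion [w, x, y, z].
In Python, from plant import ctrl gives the robot as it stands. The module is installed in compiled form; this text tells all that it offers.
- The arm moves only by the tool step_arm, never from a script. Its argument "rows" is a list of rows, each a list of 7 numbers: the finger opening in mm, from 0 to 85.4, then the shift along the tool's x, y, z in units of 60 mm (1.0 is 60 mm), then the turn, a rotation vector about the tool's x, y, z in units of 10 degrees (1.0 is 10 degrees). In form: [[fingers, x, y, z, wx, wy, wz], ...]. A call has 1 to 12 rows; each row is the pose to reach, as a shift and turn from the pose commanded when the call began, along the tool's axes at that moment; what a row does not reach only later rows make up. A row lasts 1/8 s, in which the tool goes at most 62.5 mm and 10.7 degrees, less where a joint would pass 70% of its speed; a pose out of reach is approached as far as the arm can. A call with a gripper value outside its range is refused whole. The fingers move at their own pace and stop on an object; "grip_force" is the grip in N (left out, the last holds). Time passes only in rows, so rows that repeat a pose let the fingers close. It gives the time, the measured TCP pose, the force, the opening and the grip force at its end, in the units of the state.
- ctrl.get_obs(): the state, without advancing time (a new reading comes with each control period).
- ctrl.grab_frame(name): name is "side" or "top" or "wrist"; returns a dict with "image" (384x512x3 uint8, red, green, blue), "intrinsics" (3x3 intrinsics, pixels), "R" (3x3) and "t" (3): a world point X has camera coordinates R X + t. Camera axes: x right, y down, z forward; pixel columns grow to the right and rows downward; lengths in m; the calibration is good to about 2 mm. A picture is of the moment at which its call begins. There is no depth.
- ctrl.close_job(): hands the job in; it is judged then, once.
The state is a dict: "time_s": time; "q": joint angles; "joint_vel": joint speeds; "joint_torque": joint torques, N m; "tool_pos": TCP position; "tool_rot": TCP orientation; "contact_force": force on the tool from outside, world axes, zero at the start; "moment": the same for the moment, N m; "grip_width": opening from 0.0 (shut) to 1.0 (fully open); "gripper_force": force on a finger pad.
Only numpy, scipy, OpenCV 4.12 (cv2) and the standard library are available. Lean on these libraries where they do the work, as an engineer would, in place of code of your own. Each camera call takes 0.05 s, during which the arm holds its last target. There are 200 camera calls.

## Working session

There is one attempt and no reset: what is moved stays moved. The work goes in short steps, Python scripts to look and compute and a tool call to move; the robot and the scene stay as the last step left them, time stands still between calls to the robot, and variables do not carry over. Pictures are saved under pics/ and viewed, at most 10 in all, crops included, and the job is handed in when it is done.

Besides the shell and the picture viewer there is one more tool, called after ">>>" as name(argument=value, ...), one argument or row to a line, values as JSON. step_arm: Moves the arm, as the interface text tells. Its arguments: {"type":"object","properties":{"rows":{"type":"array"},"grip_force":{"type":"number"}},"required":["rows"]}

```bash
mkdir -p pics; cat > h.py <<'E'
import numpy as np, cv2
from plant import ctrl
from scipy.spatial.transform import Rotation as Ro
def grab(n,f):
    d=ctrl.grab_frame(n); cv2.imwrite(f'pics/{f}.png',d['image'][:,:,::-1]); np.savez(f'pics/{f}.npz',**d); return d
def load(f): return np.load(f'pics/{f}.npz')
def ray(d,u,v):
    c=-d['R'].T@d['t']; r=d['R'].T@np.linalg.inv(d['intrinsics'])@[u,v,1]; return c,r/np.linalg.norm(r)
def plane(d,u,v,z):
    c,r=ray(d,u,v); return c+r*(z-c[2])/r[2]
def tri(d1,p1,d2,p2):
    c1,r1=ray(d1,*p1); c2,r2=ray(d2,*p2)
    s=np.linalg.lstsq(np.c_[r1,-r2],c2-c1,rcond=None)[0]
    a,b=c1+s[0]*r1,c2+s[1]*r2; return (a+b)/2,np.linalg.norm(a-b)
def proj(d,X):
    p=d['intrinsics']@(d['R']@np.array(X)+d['t']); return p[:2]/p[2]
def state():
    o=ctrl.get_obs(); w,x,y,z=o['tool_rot']; return o,np.array(o['tool_pos']),Ro.from_quat([x,y,z,w]).as_matrix()
E
python3 - <<'E'
from h import *
a=grab('top','top0');b=grab('side','side0')
cv2.imwrite('pics/both0.png',cv2.resize(np.hstack([a['image'],b['image']])[:,:,::-1],(800,300)))
for d in(a,b): print(-d['R'].T@d['t'],d['R'].round(2).tolist())
o,p,R=state();print(p,R.round(3).tolist(),o['time_s'],o['grip_width'])
E
```

```text
[ 0.39825545 -0.00532731  1.18242315] [[-0.01, -1.0, -0.01], [-0.99, 0.01, -0.12], [0.12, 0.01, -0.99]]
[ 0.44713618 -0.8234127   1.10307048] [[0.99, -0.12, -0.02], [-0.1, -0.77, -0.63], [0.06, 0.63, -0.78]]
[0.20041411 0.59144717 0.24888267] [[-0.947, 0.321, -0.001], [0.321, 0.947, -0.002], [0.0, -0.002, -1.0]] 0.1 0.9948400381864707
```

View pics/top0.png

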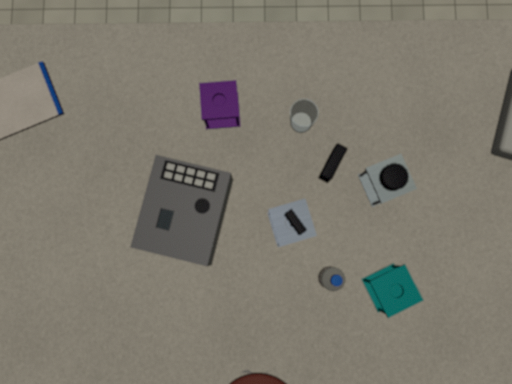

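View pics/side0.png

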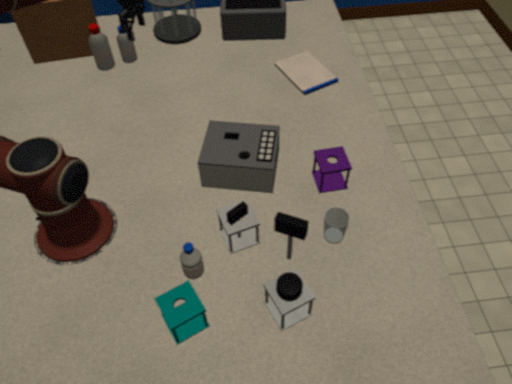

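The top view shows the photometer (182,210), its dark slot (165,219) and its round port (202,205).

Candidates for the rod, by top-view pixel:
- (295,222): bar handle in a grey stand
- (333,163): larger bar handle with no stand
- (394,178): round knob in a stand, which is the pestle

The purple (219,100) and turquoise (393,290) stands are decoys. I choose (295,222), seen at (237,213) in the side view.

```bash
python3 - <<'E'
from h import *
a,b=load('top0'),load('side0')
c1=cv2.resize(a['image'][130:270,120:420],None,fx=2.6,fy=2.6,interpolation=2); c2=cv2.resize(b['image'][115:265,190:360],None,fx=1.5,fy=1.5)
cv2.imwrite('pics/crop0.png',np.vstack([c1,np.pad(c2,((0,0),(0,c1.shape[1]-c2.shape[1]),(0,0)))])[:,:,::-1])
def blob(d,u,v,r,th):
    g=d['image'].max(2)[v-r:v+r,u-r:u+r]; m=(g<th).astype('uint8')
    n,l,s,c=cv2.connectedComponentsWithStats(m); k=min(range(1,n),key=lambda i:np.hypot(*(c[i]-r)) if s[i,4]>12 else 99)
    cn=cv2.findContours((l==k).astype('uint8'),0,1)[0][0]
    return c[k]+[u-r,v-r],s[k,4],cv2.minAreaRect(cn)
for n,(t,s,tt,ts,z) in dict(rod=((295,222),(237,213),60,60,.135),big=((333,163),(291,227),60,60,.135),slot=((165,219),(232,136),70,60,.11),port=((202,205),(244,155),60,60,.11)).items():
    A=blob(a,*t,22,tt);B=blob(b,*s,22,ts); print(n,A,B[:2],tri(a,A[0],b,B[0]),plane(a,*A[0],z),plane(b,*B[0],z))
for u,v in((165,219),(175,235),(295,222),(202,205)):print(a['image'][v,u])
E
```

```text
rod (array([294.85514019, 221.74766355]), np.int32(214), ((21.740001678466797, 21.81999969482422), (25.0, 8.600000381469727), 53.13010025024414)) (array([236.70769231, 212.71923077]), np.int32(260)) (array([ 0.46097587, -0.08806847,  0.116531  ]), np.float64(0.0017622690672643374)) [ 0.46075511 -0.08658969  0.135     ] [ 0.4598542  -0.10191911  0.135     ]
big (array([332.37723214, 162.60714286]), np.int32(448), ((21.227340698242188, 21.81426239013672), (11.795433044433594, 38.93263626098633), 27.552810668945312)) (array([290.63535032, 226.27229299]), np.int32(628)) (array([ 0.58923788, -0.17099188,  0.14883262]), np.float64(0.0024437332887796335)) [ 0.59305197 -0.17318851  0.135     ] [ 0.5900466  -0.16173869  0.135     ]
slot (array([164.27857143, 218.85357143]), np.int32(280), ((21.299999237060547, 21.89999771118164), (13.857514381408691, 20.172332763671875), 15.255120277404785)) (array([231.37037037, 135.49074074]), np.int32(108)) (array([0.4705827 , 0.20800438, 0.1100785 ]), np.float64(0.0008280013859782771)) [0.47100237 0.20804834 0.11      ] [0.47017161 0.20803044 0.11      ]
port (array([201.68639053, 205.44970414]), np.int32(169), ((22.0, 22.5), (13.0, 14.0), 90.0)) (array([243.73809524, 154.8452381 ]), np.int32(84)) (array([0.50012344, 0.12311641, 0.10986992]), np.float64(0.0016877820485201298)) [0.50095758 0.12315461 0.11      ] [0.4992737  0.12286743 0.11      ]
[47 50 51]
[90 87 84]
[31 31 30]
[31 29 29]
```

View pics/crop0.png

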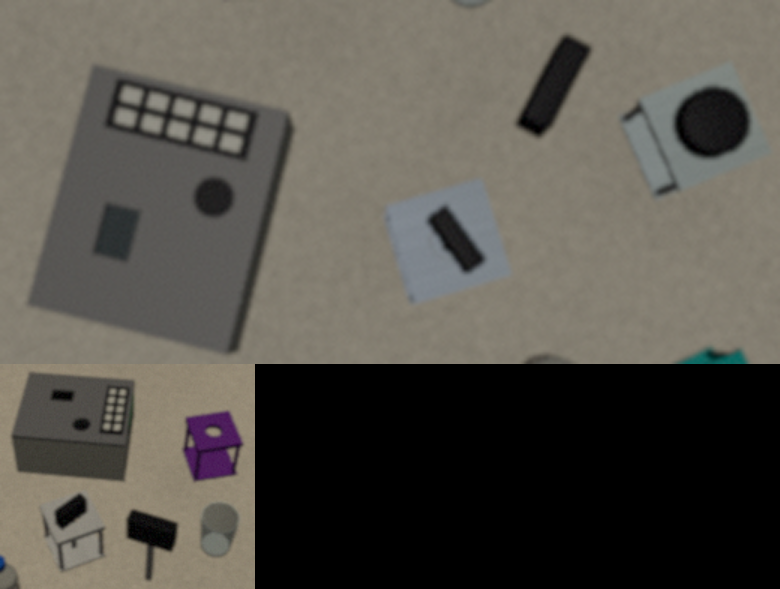

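The crop confirms it. The smaller bar (453,238 in the crop) sits in the plain grey stand, and the bar at (553,86) is the larger look-alike. The slot is the rectangle at (116,231). Next I work out the move to a point above the rod.

```bash
cat >> h.py <<'E'
def go(x,y,z,yaw=None):
    """units for a move; yaw = world angle (deg) of tool y"""
    o,p,R=state(); d=R.T@(np.array([x,y,z])-p)/.06
    w=np.zeros(3)
    if yaw is None: yaw=np.degrees(np.arctan2(R[1,1],R[0,1]))
    t=np.radians(yaw); Y=np.array([np.cos(t),np.sin(t),0]); Z=np.array([0,0,-1.]); T=np.c_[np.cross(Y,Z),Y,Z]
    w=np.degrees(Ro.from_matrix(R.T@T).as_rotvec())/10
    print('t',o['time_s'],'pos',p.round(4),'shift',d.round(3),'turn',w.round(3),'F',np.round(o['contact_force'],1),'grip',round(o['grip_width'],3),'q',np.round(o['q'],2))
E
python3 - <<'E'
from h import *
go(.40,-.085,.30,126)
E
```

```text
t 0.1 pos [0.2004 0.5914 0.2489] shift [-6.769 -9.611 -0.836] turn [-0.009 -0.006 -5.472] F [-0.3  0.5  0.2] grip 0.995 q [ 1.12  0.05  1.61  0.    1.48 -0.12]
```

>>> step_arm(
  rows=[
    [85,0,0,-0.85,0,0,0],
    [85,-6.77,-9.6,-0.85,0,0,-5.5],
    [85,-6.77,-9.6,-0.85,0,0,-5.5],
    [85,-6.77,-9.6,-0.85,0,0,-5.5],
    [85,-6.77,-9.6,-0.85,0,0,-5.5],
    [85,-6.77,-9.6,-0.85,0,0,-5.5],
    [85,-6.77,-9.6,-0.85,0,0,-5.5],
    [85,-6.77,-9.6,-0.85,0,0,-5.5],
    [85,-6.77,-9.6,-0.85,0,0,-5.5],
    [85,-6.77,-9.6,-0.85,0,0,-5.5],
    [85,-6.77,-9.6,-0.85,0,0,-5.5],
    [85,-6.77,-9.6,-0.85,0,0,-5.5],
  ],
  grip_force=60,
)

```text
time_s: 1.6
tool_pos: [0.3905, -0.0525, 0.3009]
tool_rot: [0.0, -0.311, 0.95, -0.0]
contact_force: [0.8, 0.4, 0.6]
grip_width: 1.002
gripper_force: 0.0
```

```bash
python3 - <<'E'
from h import *
go(.40,-.085,.30,126)
w=grab('wrist','w0'); print(-w['R'].T@w['t'],w['R'].round(2).tolist(),proj(w,(.461,-.0875,.135)))
E
```

```text
t 1.6 pos [ 0.3905 -0.0525  0.3009] shift [ 0.193 -0.53   0.015] turn [-0.002  0.004  0.024] F [0.8 0.4 0.6] grip 1.002 q [-0.32 -0.57  2.04  0.    1.67 -2.53]
[ 0.32323506 -0.09978784  0.42474224] [[-0.59, 0.81, -0.0], [0.76, 0.56, 0.32], [0.26, 0.19, -0.95]] [175.98143485 212.4084206 ]
```

View pics/w0.png

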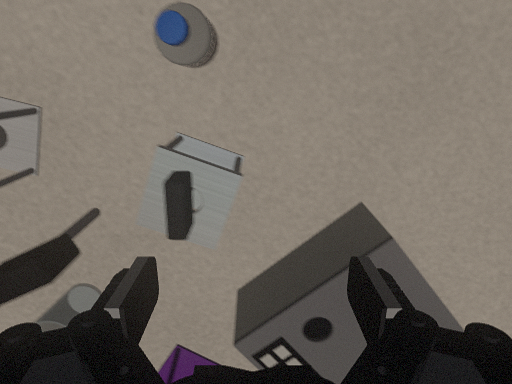

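>>> step_arm(
  rows=[
    [85,0.2,-1.3,0.0,0,0,0],
    [85,0.2,-1.3,0.0,0,0,0],
    [85,0.2,-1.3,0.0,0,0,0],
    [85,0.2,-1.3,0.0,0,0,0],
  ],
)

```text
time_s: 2.15
tool_pos: [0.4268, -0.1192, 0.3009]
tool_rot: [-0.0, -0.312, 0.95, 0.0]
contact_force: [1.3, 0.5, 0.2]
grip_width: 0.996
gripper_force: 0.0
```

```bash
python3 - <<'E'
from h import *
go(.461,-.0875,.2,126)
w=grab('wrist','w1'); print(-w['R'].T@w['t'],proj(w,(.461,-.0875,.135)))
E
```

```text
t 2.15 pos [ 0.4268 -0.1192  0.3009] shift [-0.772  0.086  1.682] turn [0.004 0.001 0.036] F [1.3 0.5 0.2] grip 0.996 q [-0.44 -0.43  1.95  0.    1.62 -2.65]
[ 0.35971679 -0.16664777  0.42484713] [256.28630989 222.55255278]
```

View pics/w1.png

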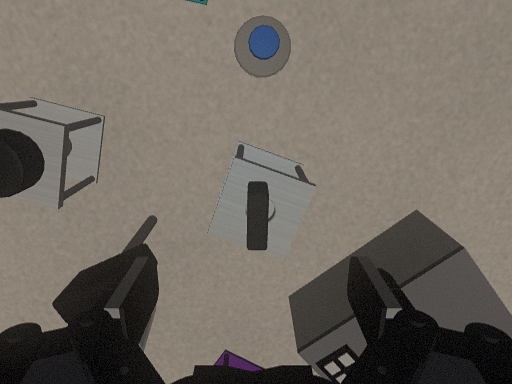

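w1 shows the bar handle at (247–269, 181–250), aligned with the finger opening, and the stand plate with corners near (238,160), (315,185), (286,255) and (208,233). w0 shows the same bar at (166–191, 170–241). I'll refine the pose from both.

```bash
python3 - <<'E'
from h import *
W=[load('w0'),load('w1')]; B=[(178,205),(258,215)]; P=[]
for d,(u,v) in zip(W,B):
    im=d['image']; m=(im.max(2)<75).astype('uint8')
    n,l,s,c=cv2.connectedComponentsWithStats(m); k=l[v,u]; mk=(l==k)
    ys,xs=np.where(mk); r=cv2.minAreaRect(np.c_[xs,ys].astype(np.float32)); bx=cv2.boxPoints(r)
    bot=bx[np.argsort(bx[:,1])[2:]]; bot=bot[np.argsort(bot[:,0])]
    cn=max(cv2.findContours(mk.astype('uint8'),0,1)[0],key=len); print('bar',s[k],r,bot.round(1).tolist(),cv2.approxPolyDP(cn,3,True)[:,0].tolist()); P.append(bot)
    hsv=cv2.cvtColor(im,cv2.COLOR_RGB2HSV).astype(int); rb=im[...,2].astype(int)-im[...,0]
    g=((rb>2)&(im.max(2)>90)|mk).astype('uint8'); g=cv2.morphologyEx(g,cv2.MORPH_OPEN,np.ones((3,3)))
    n,l2,s2,_=cv2.connectedComponentsWithStats(g); k2=l2[v,u]; cn=cv2.findContours((l2==k2).astype('uint8'),0,1)[0]; cn=max(cn,key=len)
    print('plate',s2[k2],cv2.approxPolyDP(cn,6,True)[:,0].tolist())
for i in 0,1: print(tri(W[0],P[0][i],W[1],P[1][i]))
for i in 0,1: # w? bottom mid at z .135
    a,b=[plane(W[i],*p,.135) for p in P[i]]; print('far end',(a+b)/2,'across',np.degrees(np.arctan2(*(b-a)[1::-1])),np.linalg.norm(b-a))
E
```

```text
bar [ 165  171   30   69 1598] ((179.8447265625, 204.94107055664062), (68.25269317626953, 27.398515701293945), 86.00909423828125) [[168.60000610351562, 239.89999389648438], [195.89999389648438, 238.0]] [[188, 171], [174, 172], [165, 183], [169, 238], [185, 238], [194, 211]]
plate [ 165  171   29   69 1595] [[188, 171], [165, 183], [169, 238], [185, 238], [191, 224]]
bar [ 246  182   29   68 1424] ((260.0, 215.5), (67.0, 28.0), 90.0) [[246.0, 249.0], [274.0, 249.0]] [[249, 182], [247, 247], [265, 249], [267, 221], [274, 210], [267, 217], [266, 183]]
plate [ 247  182   22   68 1405] [[249, 182], [247, 247], [265, 249], [267, 185]]
(array([ 0.49069608, -0.07798976,  0.13240044]), np.float64(0.0004221912145506886))
(array([ 0.47207467, -0.05796209,  0.13647746]), np.float64(0.0012253199116355213))
far end [ 0.48081613 -0.06806431  0.135     ] across 130.66098639782956 0.026424356196763633
far end [ 0.481286   -0.06797081  0.135     ] across 126.34802555882025 0.027131856748367805
```

```bash
python3 - <<'E'
from h import *
W=[load('w0'),load('w1')]; d=W[1]
f=(plane(d,247,248,.135)+plane(d,265.7,248.5,.135))/2; n=(plane(d,249,182,.095)+plane(d,267,182.5,.095))/2
v=f-n; print(f,n,(f+n)/2,'len',np.hypot(*v[:2]),'yaw',np.degrees(np.arctan2(v[1],v[0])))
c=[]
for p,q in zip([(159,147),(242,175),(216,247),(137,218)],[(238,160),(315,185),(286,255),(208,233)]):
    X,e=tri(W[0],p,W[1],q); c.append(X); print('plate',X.round(4),round(e,4))
print('plate centre',np.mean(c,0), np.mean([plane(d,*q,.095) for q in [(238,160),(315,185),(286,255),(208,233)]],0))
yaw=np.degrees(np.arctan2(v[1],v[0])); m=(f+n)/2
go(m[0],m[1],.22,yaw+90); go(m[0],m[1],.122,yaw+90)
E
```

```text
[ 0.48272778 -0.0713022   0.135     ] [ 0.43764044 -0.102075    0.095     ] [ 0.46018411 -0.0866886   0.115     ] len 0.054587849668130684 yaw 34.31414316230783
plate [ 0.4263 -0.1345  0.111 ] 0.0023
plate [ 0.4048 -0.0535  0.0964] 0.0002
plate [ 0.4832 -0.0309  0.1056] 0.0007
plate [ 0.508  -0.1144  0.1048] 0.0064
plate centre [ 0.4555728  -0.08331922  0.1044613 ] [ 0.45969596 -0.08080887  0.095     ]
t 2.2 pos [ 0.4268 -0.1191  0.3011] shift [-0.768  0.104  1.351] turn [0.001 0.001 0.207] F [-0.   0.2  0.3] grip 0.996 q [-0.44 -0.43  1.95  0.    1.62 -2.65]
t 2.2 pos [ 0.4268 -0.1191  0.3011] shift [-0.767  0.104  2.985] turn [0.001 0.001 0.207] F [-0.   0.2  0.3] grip 0.996 q [-0.44 -0.43  1.95  0.    1.62 -2.65]
```

>>> step_arm(
  rows=[
    [85,-0.77,0.1,0.8,0,0,0.15],
    [85,-0.77,0.1,1.4,0,0,0.15],
    [70,-0.77,0.1,1.8,0,0,0.15],
    [60,-0.77,0.1,2.3,0,0,0.15],
    [60,-0.77,0.1,2.7,0,0,0.15],
    [60,-0.77,0.1,2.98,0,0,0.15],
    [60,-0.77,0.1,2.98,0,0,0.15],
    [60,-0.77,0.1,2.98,0,0,0.15],
  ],
)

```text
time_s: 3.2
tool_pos: [0.4615, -0.0882, 0.1235]
tool_rot: [0.001, -0.299, 0.954, -0.001]
contact_force: [0.2, 0.8, -0.6]
grip_width: 0.702
gripper_force: 0.0
```

```bash
python3 - <<'E'
from h import *
go(.4602,-.0867,.122,125)
w=grab('wrist','w2')
E
```

```text
t 3.2 pos [ 0.4615 -0.0882  0.1235] shift [0.003 0.033 0.024] turn [-0.009  0.007 -0.02 ] F [ 0.2  0.8 -0.6] grip 0.702 q [-0.35 -0.22  2.08  0.    1.27 -2.53]
```

View pics/w2.png

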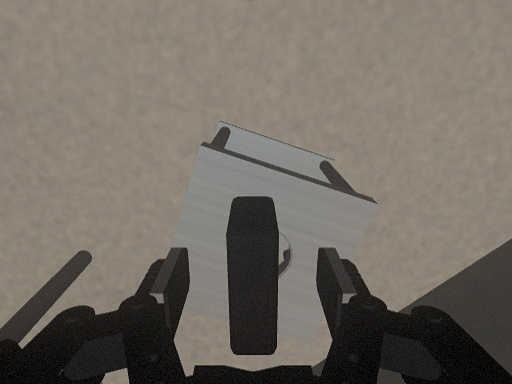

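The bar (228–278, 197–355) sits centred between the fingers. The hole's right edge shows at (291,255), so the rod hangs off-centre in it. I close the fingers and compute the hole centre.

>>> step_arm(
  rows=[
    [10,0,0,0,0,0,0],
    [10,0,0,0,0,0,0],
    [10,0,0,0,0,0,0],
    [10,0,0,0,0,0,0],
    [10,0,0,0,0,0,0],
    [10,0,0,0,0,0,0],
    [10,0,0,0,0,0,0],
  ],
  grip_force=70,
)

```text
time_s: 4.12
tool_pos: [0.4613, -0.0885, 0.123]
tool_rot: [0.0, -0.299, 0.954, -0.0]
contact_force: [0.7, -0.2, 4.9]
grip_width: 0.226
gripper_force: 68.9
```

```bash
python3 - <<'E'
from h import *
d=load('w2'); o,p,R=state(); g=d['image'].max(2)
print('profile',g[225:290:5,276:300:2].tolist())
e=plane(d,291.5,255,.095); print('edge',e,'in tool mm',(R.T@(e-p)*1e3).round(1))
c=[plane(d,u,v,.095) for u,v in[(201,144),(377,204)]]
a,b=c; v=b-a; print('plate edge',c,np.linalg.norm(v)); nrm=np.array([-v[1],v[0],0]); nrm*=np.sign(nrm@(p-a)); h=(a+b)/2+nrm/2; print('plate centre',h,'in tool mm',(R.T@(h-p)*1e3).round(1))
go(.4602,-.0867,.122,125); print(o['gripper_force'])
E
```

```text
profile [[27, 141, 133, 132, 133, 133, 131, 135, 132, 136, 136, 134], [37, 81, 140, 138, 139, 139, 140, 138, 136, 135, 135, 133], [43, 34, 138, 118, 126, 133, 134, 137, 141, 139, 143, 138], [36, 41, 135, 139, 136, 123, 127, 133, 134, 137, 134, 132], [38, 48, 138, 132, 133, 135, 119, 116, 139, 139, 135, 135], [41, 45, 139, 139, 103, 66, 62, 92, 124, 135, 133, 135], [27, 75, 138, 144, 46, 56, 66, 77, 119, 134, 135, 134], [37, 78, 140, 142, 55, 61, 63, 118, 141, 136, 138, 136], [33, 72, 59, 56, 56, 60, 112, 123, 136, 132, 133, 136], [37, 54, 64, 57, 98, 116, 139, 138, 138, 138, 137, 135], [34, 74, 118, 124, 141, 137, 137, 139, 138, 137, 138, 139], [25, 143, 138, 135, 135, 137, 135, 136, 132, 138, 137, 136], [33, 144, 139, 137, 140, 138, 135, 136, 138, 135, 136, 133]]
edge [ 0.45204    -0.06853469  0.095     ] in tool mm [-3.8 21.7 28. ]
plate edge [array([ 0.4298725 , -0.13700894,  0.095     ]), array([ 0.4059771 , -0.05127636,  0.095     ])] 0.08900036297642182
plate centre [ 0.46079109 -0.08219495  0.095     ] in tool mm [-3.2  5.5 28. ]
t 4.125 pos [ 0.4613 -0.0885  0.123 ] shift [-0.002  0.035  0.017] turn [-0.007  0.004 -0.022] F [ 0.7 -0.2  4.9] grip 0.226 q [-0.35 -0.22  2.09 -0.    1.27 -2.53]
68.91319870948792
```

>>> step_arm(
  rows=[
    [10,0,0,-0.3,0,0,0],
    [10,0,0,-0.8,0,0,0],
    [10,0,0,-1.4,0,0,0],
    [10,0,0,-2.0,0,0,0],
    [10,0,0,-2.5,0,0,0],
    [10,0,0,-2.5,0,0,0],
    [10,0,0,-2.5,0,0,0],
  ],
)

```text
time_s: 5.0
tool_pos: [0.46, -0.0879, 0.2707]
tool_rot: [-0.001, -0.299, 0.954, 0.001]
contact_force: [-0.4, -1.2, -2.1]
grip_width: 0.225
gripper_force: 68.4
```

```bash
python3 - <<'E'
from h import *
go(.4706,.208,.27,124.8)
E
```

```text
t 5.0 pos [ 0.46   -0.0879  0.2707] shift [-2.958  3.951  0.015] turn [ 0.011 -0.008 -0.002] F [-0.4 -1.2 -2.1] grip 0.225 q [-0.35 -0.35  1.94  0.    1.55 -2.53]
```

>>> step_arm(
  rows=[
    [10,-0.6,0.8,0,0,0,0],
    [10,-1.2,1.6,0,0,0,0],
    [10,-1.8,2.4,0,0,0,0],
    [10,-2.4,3.2,0,0,0,0],
    [10,-2.8,3.73,0,0,0,0],
    [10,-2.95,3.95,0,0,0,0],
    [10,-2.95,3.95,0,0,0,0],
    [10,-2.95,3.95,0,0,0,0],
  ],
)

```text
time_s: 6.0
tool_pos: [0.4709, 0.2062, 0.2716]
tool_rot: [-0.001, -0.298, 0.955, -0.0]
contact_force: [0.3, -1.0, -1.6]
grip_width: 0.218
gripper_force: 68.8
```

```bash
python3 - <<'E'
from h import *
go(.4706,.208,.27,124.8)
w=grab('wrist','w3');s=grab('side','s3'); print(proj(w,(.4706,.208,.11)),proj(s,(.4706,.208,.11)),proj(s,(.4706,.208,.152)))
cv2.imwrite('pics/c3.png',np.hstack([w['image'],cv2.resize(s['image'][70:200,170:300],(384,384))])[:,:,::-1][:, 100:])
E
```

```text
t 6.0 pos [0.4709 0.2062 0.2716] shift [-0.013  0.028  0.027] turn [-0.001 -0.008 -0.01 ] F [ 0.3 -1.  -1.6] grip 0.218 q [ 0.27 -0.23  1.84 -0.    1.53 -1.91]
[252.65383199 177.68115953] [231.5124644  135.48418475] [230.62724594 125.19094988]
```

View pics/c3.png

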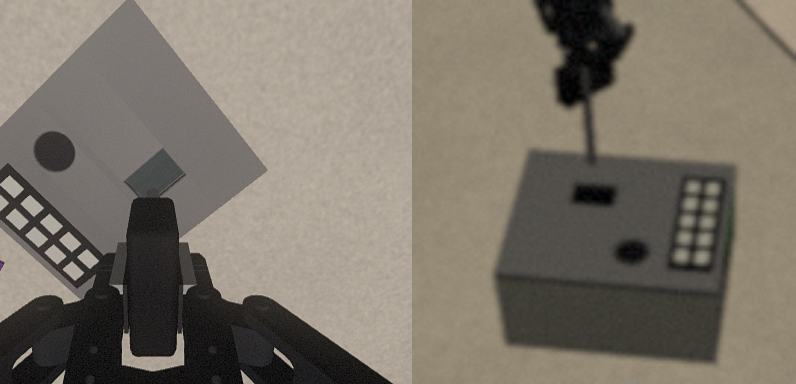

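The rod hangs straight, and its tip (231,125 in the side view) is within 1 px of where the model predicts. The slot at (255,175) in the wrist view also agrees. I descend into the mouth.

>>> step_arm(
  rows=[
    [10,-0.01,0.03,0.3,0,0,0],
    [10,-0.01,0.03,0.6,0,0,0],
    [10,-0.01,0.03,0.8,0,0,0],
    [10,-0.01,0.03,1.0,0,0,0],
    [10,-0.01,0.03,1.1,0,0,0],
    [10,-0.01,0.03,1.1,0,0,0],
  ],
)

```text
time_s: 6.85
tool_pos: [0.4703, 0.2092, 0.2058]
tool_rot: [-0.0, -0.299, 0.954, 0.0]
contact_force: [0.9, 0.4, -0.8]
grip_width: 0.222
gripper_force: 68.8
```

>>> step_arm(
  rows=[
    [10,0,0,0.1,0,0,0],
    [10,0,0,0.2,0,0,0],
    [10,0,0,0.3,0,0,0],
    [10,0,0,0.4,0,0,0],
    [10,0,0,0.45,0,0,0],
    [10,0,0,0.5,0,0,0],
    [10,0,0,0.52,0,0,0],
    [10,0,0,0.52,0,0,0],
  ],
)

```text
time_s: 7.85
tool_pos: [0.4706, 0.2093, 0.1751]
tool_rot: [0.0, -0.299, 0.954, 0.0]
contact_force: [-0.8, -0.0, 2.7]
grip_width: 0.223
gripper_force: 69.2
```

```bash
python3 - <<'E'
from h import *
go(.4706,.208,.173,124.8)
s=grab('side','s4');a=grab('top','t4')
b0=load('top0')
for n,x,y in(('top',a,b0),('side',s,load('side0'))):
    df=(cv2.absdiff(x['image'],y['image']).max(2)>35).astype('uint8'); df=cv2.morphologyEx(df,cv2.MORPH_OPEN,np.ones((3,3)))
    N,l,S,c=cv2.connectedComponentsWithStats(df); print(n,[(S[i].tolist()) for i in range(1,N) if S[i,4]>20])
cv2.imwrite('pics/c4.png',np.hstack([cv2.resize(a['image'][130:290,110:250],(350,400)),cv2.resize(s['image'][70:220,170:320],(400,400))])[:,:,::-1])
E
```

```text
t 7.85 pos [0.4706 0.2093 0.1751] shift [ 0.011 -0.017  0.035] turn [-0.     0.002 -0.003] F [-0.8 -0.   2.7] grip 0.223 q [ 0.27 -0.16  1.94  0.    1.36 -1.9 ]
top [[169, 146, 65, 18, 234], [78, 172, 113, 212, 14486], [152, 178, 27, 33, 363], [284, 209, 23, 26, 306], [159, 220, 8, 6, 37]]
side [[0, 0, 14, 22, 226], [16, 0, 25, 8, 131], [89, 0, 158, 131, 7513], [0, 22, 26, 25, 494], [0, 50, 67, 143, 3911], [275, 152, 11, 36, 234], [68, 156, 21, 46, 488], [62, 164, 7, 9, 36], [34, 181, 12, 6, 45], [20, 194, 27, 20, 188], [226, 202, 22, 23, 329], [52, 210, 7, 4, 22]]
```

View pics/c4.png

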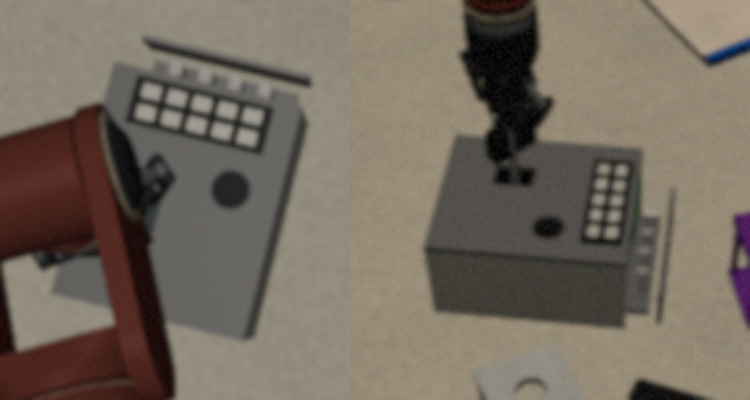

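The drawer is sprung fully out in both views: its front bar runs from (147,40) to (310,82) in the top crop and down x≈665 in the side crop. I withdraw straight up.

>>> step_arm(
  rows=[
    [10,0,0,-0.2,0,0,0],
    [10,0,0,-0.5,0,0,0],
    [10,0,0,-0.9,0,0,0],
    [10,0,0,-1.3,0,0,0],
    [10,0,0,-1.6,0,0,0],
    [10,0,0,-1.6,0,0,0],
    [10,0,0,-1.6,0,0,0],
  ],
)

```text
time_s: 8.82
tool_pos: [0.47, 0.2091, 0.27]
tool_rot: [-0.001, -0.299, 0.954, 0.0]
contact_force: [0.3, -0.3, -1.2]
grip_width: 0.222
gripper_force: 68.7
```

```bash
python3 - <<'E'
from h import *
s=load('s4'); im=s['image']; print(proj(s,(.4607,-.0822,.095)))
g=cv2.cvtColor(im,cv2.COLOR_RGB2GRAY); sub=g[200:240,215:260]
m=(sub>np.percentile(sub,50)).astype('uint8'); t,_=cv2.threshold(sub,0,255,cv2.THRESH_OTSU); m=(sub<=t).astype('uint8')
n,l,S,c=cv2.connectedComponentsWithStats(m,connectivity=4)
for i in range(1,n):
    if 30<S[i,4]<400: print(t,S[i].tolist(),c[i]+[215,200],plane(s,*(c[i]+[215,200]),.095))
go(.4607,-.0822,.27,124.8)
E
```

```text
[237.16748136 215.73399707]
112.0 [3, 16, 7, 15, 46] [220.60869565 223.80434783] [ 0.41519644 -0.10260336  0.095     ]
112.0 [12, 24, 33, 16, 141] [245.90780142 231.34751773] [ 0.47865516 -0.13504134  0.095     ]
t 8.825 pos [0.47   0.2091 0.27  ] shift [ 2.895e+00 -3.899e+00  3.000e-03] turn [ 0.003 -0.009 -0.003] F [ 0.3 -0.3 -1.2] grip 0.222 q [ 0.27 -0.23  1.84 -0.    1.53 -1.9 ]
```

>>> step_arm(
  rows=[
    [10,0.6,-0.8,0,0,0,0],
    [10,1.2,-1.6,0,0,0,0],
    [10,1.8,-2.4,0,0,0,0],
    [10,2.3,-3.1,0,0,0,0],
    [10,2.7,-3.65,0,0,0,0],
    [10,2.9,-3.9,0,0,0,0],
    [10,2.9,-3.9,0,0,0,0],
    [10,2.9,-3.9,0,0,0,0],
  ],
)

```text
time_s: 9.82
tool_pos: [0.4607, -0.0816, 0.2701]
tool_rot: [-0.001, -0.299, 0.954, 0.001]
contact_force: [0.1, 0.2, -1.2]
grip_width: 0.228
gripper_force: 68.9
```

```bash
python3 - <<'E'
from h import *
go(.4607,-.0822,.243,124.8)
w=grab('wrist','w5');s=grab('side','s5'); o,p,R=state(); tip=p+R@[0,0,.118]
print('tip',tip,proj(w,tip),proj(s,tip),'hole',proj(w,(.4607,-.0822,.095)),proj(s,(.4607,-.0822,.095)))
cv2.imwrite('pics/c5.png',np.hstack([w['image'][100:300,160:360].repeat(2,0).repeat(2,1),cv2.resize(s['image'][175:255,200:280],(400,400),interpolation=2)])[:,:,::-1])
E
```

```text
t 9.825 pos [ 0.4607 -0.0816  0.2701] shift [ 0.005 -0.009  0.452] turn [ 0.009 -0.004 -0.   ] F [ 0.1  0.2 -1.2] grip 0.228 q [-0.33 -0.35  1.94  0.    1.55 -2.51]
tip [ 0.46080996 -0.08126168  0.15259341] [250.44634092 193.04305357] [235.98986524 202.16863566] hole [249.95413027 172.28163984] [237.16748136 215.73399707]
```

View pics/c5.png

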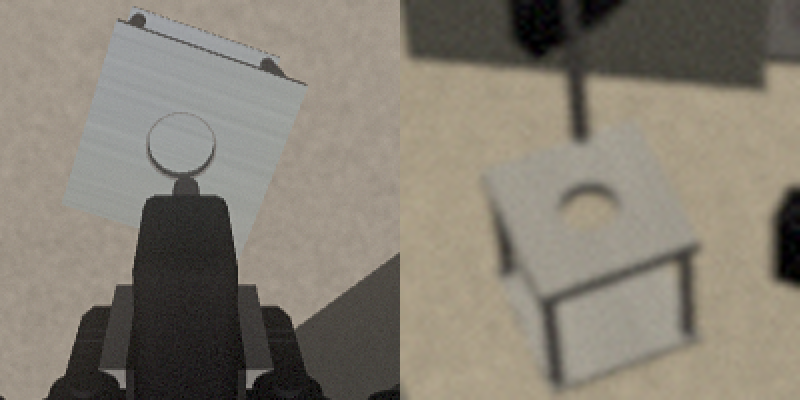

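The hole shows at (250.5,171.5) in the wrist view and (237.6,216.4) in the side view, both within 1 px of prediction. The tip is about 2 mm or less off axis. I lower it.

>>> step_arm(
  rows=[
    [10,0,-0.02,0.3,0,0,0],
    [10,0,-0.02,0.6,0,0,0],
    [10,0,-0.02,0.9,0,0,0],
    [10,0,-0.02,1.1,0,0,0],
    [10,0,-0.02,1.3,0,0,0],
    [10,0,-0.02,1.3,0,0,0],
  ],
)

```text
time_s: 10.68
tool_pos: [0.4611, -0.083, 0.1918]
tool_rot: [-0.001, -0.299, 0.954, 0.001]
contact_force: [0.3, -0.5, -1.0]
grip_width: 0.223
gripper_force: 68.9
```

>>> step_arm(
  rows=[
    [10,0,0,0.3,0,0,0],
    [10,0,0,0.6,0,0,0],
    [10,0,0,0.85,0,0,0],
    [10,0,0,1.0,0,0,0],
    [10,0,0,1.08,0,0,0],
    [10,0,0,1.12,0,0,0],
    [10,0,0,1.12,0,0,0],
  ],
)

```text
time_s: 11.55
tool_pos: [0.4619, -0.0833, 0.1262]
tool_rot: [0.0, -0.299, 0.954, -0.0]
contact_force: [0.0, 0.4, -1.1]
grip_width: 0.222
gripper_force: 68.9
```

>>> step_arm(
  rows=[
    [10,0,0,0.03,0,0,0],
    [10,0,0,0.05,0,0,0],
    [10,0,0,0.05,0,0,0],
  ],
)

```text
time_s: 11.92
tool_pos: [0.4618, -0.0833, 0.123]
tool_rot: [0.0, -0.299, 0.954, -0.0]
contact_force: [0.4, 0.6, -0.5]
grip_width: 0.223
gripper_force: 69.1
```

>>> step_arm(
  rows=[
    [24,0,0,0,0,0,0],
    [30,0,0,0,0,0,0],
    [60,0,0,0,0,0,0],
    [60,0,0,0,0,0,0],
    [60,0,0,0,0,0,0],
    [60,0,0,-0.4,0,0,0],
    [60,0,0,-1.0,0,0,0],
    [70,0,0,-1.8,0,0,0],
    [85,0,0,-2.6,0,0,0],
    [85,0.5,0,-3.0,0,0,0],
    [85,0.5,0,-3.0,0,0,0],
    [85,0.5,0,-3.0,0,0,0],
  ],
)

```text
time_s: 13.42
tool_pos: [0.4369, -0.1001, 0.3017]
tool_rot: [-0.0, -0.299, 0.954, 0.001]
contact_force: [-0.1, 0.4, -0.4]
grip_width: 0.999
gripper_force: 0.0
```

```bash
python3 - <<'E'
from h import *
go(.46,-.08,.3)
w=grab('wrist','w6');s=grab('side','s6')
cv2.imwrite('pics/c6.png',np.hstack([w['image'][80:380,110:410].repeat(1,0),cv2.resize(s['image'][115:255,190:330],(420,420))[:300*1+0] if 0 else cv2.resize(s['image'][115:255,190:330],(300,300),interpolation=2)])[:,:,::-1])
E
```

```text
t 13.425 pos [ 0.4369 -0.1001  0.3017] shift [-0.507  0.056  0.029] turn [ 0.007 -0.002  0.   ] F [-0.1  0.4 -0.4] grip 0.999 q [-0.39 -0.41  1.94  0.    1.62 -2.57]
```

View pics/c6.png

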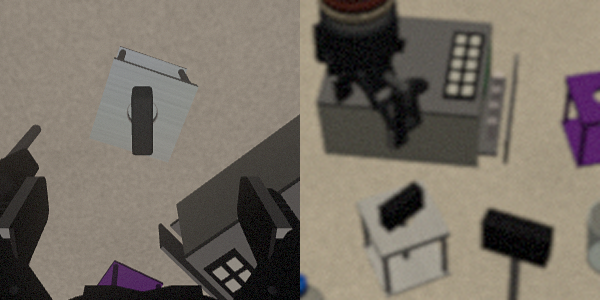

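The rod hangs upright in its own stand: (142,120) in the wrist crop, (402,205) in the side crop. The drawer is still out and the gripper is clear of everything, so I hand in.

```bash
python3 -c "
from plant import ctrl; print(ctrl.close_job())"
```

```text
the job is handed in; nothing more can be done
None
```

The rod pressed the latch and the drawer sprang fully out; the rod is back in its own stand, released, and the job was handed in at about 13.5 s of the 54 s allowed.

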